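# Mount the platform of an orbital shaker

### The arm

A 6-joint arm with a two-finger parallel gripper is mounted at the origin on the work surface; the furniture and walls round the work are solid. World frame = base frame: x ahead of the robot, y to its left, z up, the work surface at z = 0. Lengths are in mm, angles in rad, forces in N, time in s.
With the tool pointing down it reaches from about 350 to 975 mm from the base axis. Payload 7.1 kg.
Tool frame: the origin (TCP) lies midway between the tips of the shut fingers; the grasp point (between the pads) lies 19 mm behind it (ctrl.grip_point_offset is the distance from the TCP to the grasp point, in mm); z points along the fingers, y is the line along which they close (so a half turn about z gives the same grasp; the last joint's range is limited). The gripper opens to 88 mm and grips with 3 to 60 N. Pads are 20 mm wide; open, the fingers measure 115 mm over their backs; the gripper's body (75 mm by 178 mm) begins 61 mm behind the grasp point.
Start: joints at [-1.162, 0.423, 1.63, -0, 1.089, -0.019], TCP at [259.309, -568.651, 222.675] pointing down, gripper open.
Joint ranges: [-3, 3], [-0.9, 2.11], [0.09, 2.58], [-1.31, 4.45], [0.11, 2.69], [-2.54, 2.54]. Speed limits (rad/s): [2.39, 2.39, 3.01, 3.14, 3.14, 3.14].

### API

Orientations are given as a rotation vector (axis times angle).
In Python, from workcell import get_obs, optics, close_job, spotter, ctrl gives the robot as it stands. The module is installed in compiled form; this text tells all that it offers.
- The arm moves only by the tool move_arm, never from a script. Its argument "rows" is a list of rows, each a list of 5 numbers: the shift along the tool's x, y, z in cm, then the turn about the tool's z in degrees, then the opening in per cent of the stroke, from 0 (shut) to 100 (fully open). A call has 1 to 10 rows; each row shifts and turns the commanded pose from where the row before left it, along the tool's axes as they then stand; what a row does not reach is not made up. A row lasts 1/8 s, in which the tool goes at most 62.5 mm and 10.7 degrees, less where a joint would pass 70% of its speed; a pose out of reach is approached as far as the arm can. A call with a gripper value outside its range is refused whole. The fingers move at their own pace and stop on an object; the grip force is fixed at half the most. Time passes only in rows, so rows that do not move let the fingers close. It gives the time, the measured TCP pose, the force, the opening and the grip force at its end, in the units of the state.
- get_obs(): the state, without advancing time (a new reading comes with each control period).
- optics.get_image(name): name is "side" or "top" or "wrist"; returns the picture (480x640x3 uint8, blue, green, red); there is no depth.
- optics.calibration(name): a dict with "camera_matrix" (3x3 intrinsics, pixels), "xyz" and "orientation" of the camera in the world. Camera axes: x right, y down, z forward; pixel columns grow to the right and rows downward; lengths in mm; the calibration is good to about 2 mm. A picture is of the moment at which its call begins: read the wrist's pose just before it. calibration takes no time and is no camera call; for the wrist camera it gives the pose at the moment of the call.
- close_job(): hands the job in; it is judged then, once.
Trained networks look in the newest picture that a camera, given by its name, has taken for a name from the list of things; names that differ only in an ending like _2 or _b are one class to them, and where a whole thing is asked for, a point or a joint stands for the part that bears it (a point fixed in the world has none). Each returns a list of dicts, best first, with "conf" (0 to 1); they miss things now and then, are a little off and sometimes report something else, mostly with a low value. They report only what shows in the picture. A call takes as long as a camera call.
- spotter.find_in(camera, label): "point" ([column, row] in pixels, amid what is visible of it).
- spotter.regions_of(camera, label): "region" (480x640 bool, what is visible of it) and "point" ([column, row] in pixels, amid what is visible of it).
The state is a dict: "t": time; "qpos": joint angles; "qvel": joint speeds; "joint_torque": joint torques, N m; "ee_pos": TCP position; "orientation": TCP orientation; "ft_force": force on the tool from outside, world axes, zero at the start; "moment": the same for the moment, N m; "width": finger opening in mm; "grasp_force": force on a finger pad.
Only numpy, scipy, OpenCV 4.12 (cv2) and the standard library are available. Lean on these libraries where they do the work, as an engineer would, in place of code of your own. Each camera call takes 0.05 s, during which the arm holds its last target. There are 200 camera calls.

### The job

The shaker's tray-like platform has been set down crooked and is riding on top of the locating pin of the drive deck. Nudge it round until one of its holes drops over the pin and it lies flat on the deck, square with the shaker; only then turn the black clamp knob in its middle clockwise (seen from above) until it is tight, let go, and leave everything else on the bench where it is.

Things in the scene. Friction and masses are not known exactly. Their poses are not given: they have to be found in the camera images.
- shaker: Fixed orbital shaker: light grey box 224 (x) x 206 (y) mm, top 54 mm above the bench, with a sloping black control panel along its front (-x side, reaching 140 mm from the middle). Origin on the bench under the middle of the box and of the drive deck; x and y along the edges of the box, z up. Place and yaw vary.
- deck (a point): Centre of the top face of the drive deck, a fixed aluminium disc 120 mm in diameter and 14 mm thick on top of the shaker; its face is 76 mm above the bench. A fixed spindle 14 mm in diameter stands here. Axes as the shaker's.
- pin (a point): Top of the one fixed locating pin, hidden under the platform: 10 mm in diameter, 5 mm high with a tapered tip, standing on the deck 48 mm from its centre, straight towards the control panel (the shaker's -x).
- platform_mid (a point): Centre of the loose aluminium platform, half-way through its 6 mm plate, 170 (x) x 136 (y) mm, about 0.45 kg. A 16 mm hole sits on the spindle (1 mm play each way). Four 12.5 mm holes lie 48 mm from the centre on its +x, -x, +y, -y axes; any one fits the pin, so turn to the nearest quarter, at most 45 degrees either way. A blue bar runs along each long edge.
- platform: The same platform; origin at the centre of its underside. Blue bars: 60 mm from the centre, tops 22 mm above it; outside them the bare plate edge (68 mm out) can be pushed with 0.5 to 2 N. Captive under the knob, it turns freely on the spindle. On the pin's top it leans about 2.6 degrees, centre 3 mm too high; home it is level on the deck, edges parallel to the shaker's, and turns no more.
- knob_grip (a point): Centre of the grip bar of the black clamp knob, on the spindle axis. The bar is 50 mm long (this frame's x), 13 mm wide (its y) and 30 mm high, from 17 mm below to 13 mm above this point; below it a stem 18 mm and a round foot 32 mm wide. Loose, this point is 49 mm above the plate of a platform that is home. Grip it from above across the 13 mm.
- clamp_knob (a joint): Turn of the clamp knob in rad: 0 loose, growing clockwise seen from above, 1.4 the stop, fully tight. It stays where it is left. It comes down 6.2 mm over the 1.4 rad: its foot is 6 mm above the plate of a platform that is home at 0 and presses on it at 1.4, so it will not close on one that rides on the pin. Turning takes about 0.1 N m.
- flask_a: Bystander: large flat culture flask lying on the bench, 73x142x41 mm, pink medium, teal cap; origin at the centre of its underside.
- flask_b: Bystander: small flat culture flask lying on the bench, 51x100x29 mm, pink medium, teal cap; origin at the centre of its underside.
- bottle_medium: Bystander: glass bottle with orange cap, 60 mm in diameter, 124 mm high; origin at the centre of its underside.
- bottle_buffer: Bystander: glass bottle with blue cap, 56 mm in diameter, 111 mm high; origin at the centre of its underside.

How it is judged:
By the outcome, as a careful person would: the job done as asked, in the order asked, and still so for the second after the job is handed in, with the robot touching nothing.
It also fails if it takes over 54 s, if anything falls off the work surface, if the arm or the gripper's body presses on something with over 40 N, if the wrist force passes 120 N, or if a joint passes its speed limit or range.

## Working session

There is one attempt and no reset: what is moved stays moved. The work goes in short steps, Python scripts to look and compute and a tool call to move; the robot and the scene stay as the last step left them, time stands still between calls to the robot, and variables do not carry over. Pictures are saved under pics/ and viewed, at most 10 in all, crops included, and the job is handed in when it is done.

Besides the shell and the picture viewer there is one more tool, called after "Call:" as name([rows], argument=value, ...), one row to a line, values as JSON. move_arm: Moves the arm, as the interface text tells. Its arguments: {"type":"object","properties":{"rows":{"type":"array","items":{"type":"array","items":{"type":"number"}}}},"required":["rows"]}

```bash
mkdir -p pics
cat > h.py <<'E'
import numpy as np, cv2
from scipy.spatial.transform import Rotation as R
from workcell import get_obs, optics, close_job, spotter, ctrl
def cal(n):
    c=optics.calibration(n); o=np.array(c["orientation"],float)
    M=o if o.shape==(3,3) else R.from_rotvec(o).as_matrix()
    return np.array(c["camera_matrix"]),np.array(c["xyz"],float),M
def unproj(n,uv,z,c=None):
    K,p,M=c or cal(n); uv=np.atleast_2d(uv).astype(float)
    d=(M@np.linalg.inv(K)@np.c_[uv,np.ones(len(uv))].T).T
    return p+d*((z-p[2])/d[:,2])[:,None]
def proj(n,X,c=None):
    K,p,M=c or cal(n); q=(K@M.T@(np.atleast_2d(X)-p).T).T
    return q[:,:2]/q[:,2:]
E
python3 - <<'E'
from h import *
for n in("top","side"):
    cv2.imwrite(f"pics/{n}0.png",optics.get_image(n))
    K,p,M=cal(n); print(n,K[0,0],p,M.round(2).tolist())
    for l in("shaker","platform","platform_mid","knob_grip","clamp_knob","pin"):
        try: r=spotter.regions_of(n,l)
        except Exception as e: print(l,e); continue
        for x in r[:2]:
            rect=cv2.minAreaRect(np.argwhere(x["region"])[:,::-1].astype(np.float32))
            print(l,round(x["conf"],2),np.round(x["point"],1),np.round(rect[0],1),np.round(rect[1],1),round(rect[2],1))
o=get_obs();print(o["t"],o["ee_pos"],o["orientation"])
E
```

```text
top 486.75718556494667 [ 339.6241566     2.07967588 1310.14883932] [[-0.0, -0.98, 0.18], [-1.0, 0.0, 0.01], [-0.01, -0.18, -0.98]]
shaker 0.91 [342.  257.2] [340.1 239.5] [78.5 94.6] 5.7
platform 0.77 [340.  235.9] [341.  229.9] [66.3 52.5] 32.5
platform 0.64 [338.9 259.9] [340.2 239.8] [80.1 95.5] 6.0
platform_mid 0.67 [337.2 231.5] [341.2 230.3] [65.6 51.7] 32.8
knob_grip 0.53 [341.4 227. ] [341.5 226.5] [17. 11.] 90.0
clamp_knob 0.63 [341.8 229.6] [341.5 226.5] [19. 13.] 90.0
pin 0.58 [343.1 262.8] [340.2 239.5] [78.6 94.6] 5.7
pin 0.33 [338.9 233.5] [340.8 229.9] [67.2 53.3] 32.5
side 442.77504435245083 [ 518.42143741 -798.55953355  637.38735396] [[1.0, -0.03, 0.07], [-0.08, -0.54, 0.84], [0.01, -0.84, -0.54]]
shaker 0.97 [312.1 299.7] [315.  281.6] [122.5  84.2] 1.9
shaker 0.6 [322.8 272.2] [320.9 265.9] [78.5 57. ] 21.8
platform 0.71 [321.2 271.9] [320.8 266. ] [79.8 56.9] 21.4
platform_mid 0.59 [321.  272.4] [321.1 265.9] [78.2 57. ] 21.8
knob_grip 0.93 [322.8 252.9] [322.5 254. ] [28. 21.] 90.0
clamp_knob 0.56 [320.6 250.4] [323.  254.5] [29. 22.] 90.0
pin 0.65 [318.4 301.5] [315.4 281.5] [123.1  84. ] 1.9
0.7 [ 259.31754556 -568.70388836  222.72381421] [ 3.06986302e+00  6.66816395e-01 -1.58050018e-05]
```

Run:
```python
import cv2,numpy as np
a=cv2.imread("pics/top0.png")[150:350,220:470];b=cv2.imread("pics/side0.png")[170:370,200:440]
a=cv2.resize(a,(800,600)[:1]+(640,))[:600] ;cv2.imwrite("pics/a.png",a)
b=cv2.resize(b,(720,600),interpolation=cv2.INTER_CUBIC);cv2.imwrite("pics/b.png",b)
```

```text
(no output)
```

View pics/a.png

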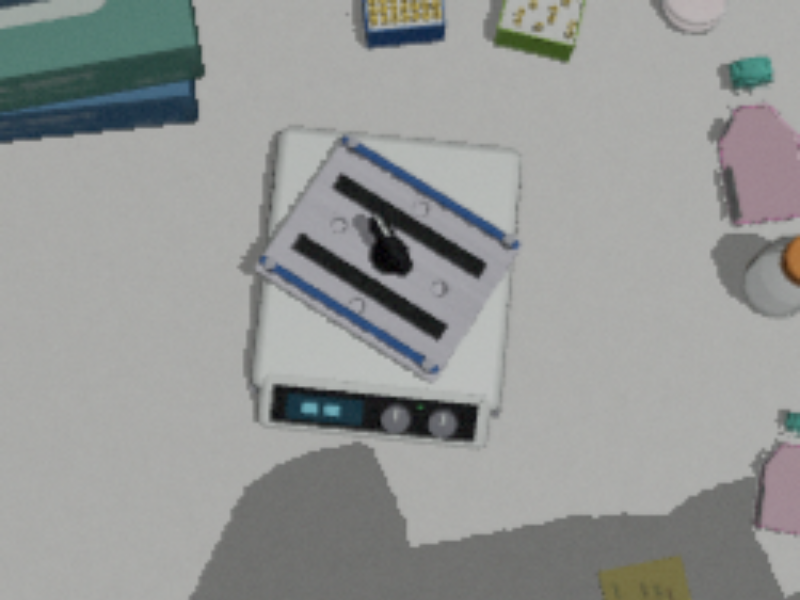

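View pics/side0.png

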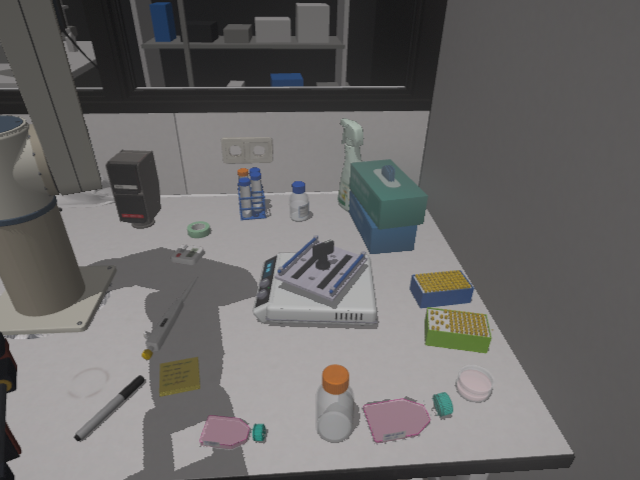

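The top view shows the panel towards the robot (image bottom), and the platform sitting about 26° clockwise of square, so it needs a counter-clockwise turn. I'll compute positions next.

Run:
```python
from h import *
off=np.array([220,150]);s=3.2
# platform plate corners / bar ends / panel in the top crop
c=lambda L:np.array(L)/s+off
P=unproj("top",c([[345,138],[517,243],[435,377],[262,264]]),85+8); print("barEnds/corners",P.round(0).tolist(),P.mean(0).round(1))
h=unproj("top",c([[339,225],[421,208],[440,287],[357,305]]),85);print("holes",h.round(0).tolist(),h.mean(0).round(1))
print("shaker top corners",unproj("top",c([[282,128],[520,150],[262,380],[498,412]]),54).round(0).tolist())
# knob triangulate
def ray(n,uv):
    K,p,M=cal(n);return p,M@np.linalg.inv(K)@np.r_[uv,1]
p,d=ray("top",[341.5,226.5]);q,e=ray("side",[322.5,254])
t=np.linalg.lstsq(np.c_[d,-e],q-p,rcond=None)[0];print("knob",p+t[0]*d,q+t[1]*e)
M=R.from_rotvec(get_obs()["orientation"]).as_matrix();print("tool",M.round(3).tolist())
K,wp,WM=cal("wrist");print("cam in tool",M.T@(wp-get_obs()["ee_pos"]),(M.T@WM).round(2).tolist())
```

```text
barEnds/corners [[690.0, 6.0, 93.0], [603.0, -132.0, 93.0], [495.0, -65.0, 93.0], [586.0, 72.0, 93.0]] [593.5 -29.7  93. ]
holes [[620.0, 11.0, 85.0], [634.0, -56.0, 85.0], [569.0, -70.0, 85.0], [554.0, -4.0, 85.0]] [594.  -29.7  85. ]
shaker top corners [[710.0, 58.0, 54.0], [691.0, -140.0, 54.0], [498.0, 73.0, 54.0], [472.0, -118.0, 54.0]]
knob [596.50141024 -28.61346225 116.47900682] [596.01937089 -28.63470729 116.37581843]
tool [[0.91, 0.415, 0.0], [0.415, -0.91, -0.0], [-0.0, 0.0, -1.0]]
cam in tool [ 8.42503516e+01  1.44590461e-02 -1.62578863e+02] [[0.0, -0.95, -0.3], [1.0, 0.0, -0.0], [0.0, -0.3, 0.95]]
```

Call:
move_arm([
  [3.8, -2.5, 0, 0, 0],
  [3.8, -2.5, 0, 0, 0],
  [3.8, -2.5, 0, 0, 0],
  [3.8, -2.5, 0, 0, 0],
  [3.8, -2.5, 0, 0, 0],
  [3.8, -2.5, 0, 0, 0],
  [3.8, -2.5, 0, 0, 0],
  [3.8, -2.5, 0, 0, 0],
  [3.8, -2.5, 0, 0, 0],
  [3.8, -2.5, 0, 0, 0],
])

```text
t: 1.95
ee_pos: [502.1, -182.2, 222.9]
orientation: [3.07, 0.667, 0.001]
ft_force: [0.1, 0.3, 0.3]
width: 0.5
grasp_force: 0.0
```

Call:
move_arm([
  [3.8, -2.5, 0, 0, 0],
  [3.8, -2.5, 0, 0, 0],
  [3.8, -2.5, 0, 0, 0],
  [3.8, -2.5, 0, 0, 0],
  [0, 0, 0, -10.5, 0],
  [0, 0, 0, -10.5, 0],
  [0, 0, 0, -10.5, 0],
  [0, 0, 0, -10.5, 0],
  [0, 0, 0, -10.5, 0],
  [0, 0, 0, -10.5, 0],
])

```text
t: 3.2
ee_pos: [598.2, -29.5, 222.7]
orientation: [2.263, 2.179, 0.0]
ft_force: [-0.3, -1.3, -0.4]
width: 0.8
grasp_force: 0.0
```

Call:
move_arm([
  [0, 0, 0, -10, 0],
  [0, 0, 0, -10, 0],
  [0, 0, 0, -10, 0],
  [0, 0, 0, -10, 0],
  [0, 0, 0, -10, 0],
  [0, 0, 0, -10, 0],
  [0, 0, 0, 0, 0],
])

```text
t: 4.08
ee_pos: [598.2, -29.5, 222.7]
orientation: [0.881, 3.015, 0.0]
ft_force: [0.4, 0.2, 0.1]
width: 0.5
grasp_force: 0.0
```

```bash
cat > look.py <<'E'
import sys
from h import *
def pose():
    o=get_obs();M=R.from_rotvec(o["orientation"]).as_matrix()
    print("t",round(o["t"],2),"tcp",np.round(o["ee_pos"],1),"yaw",round(np.degrees(np.arctan2(M[1,0],M[0,0])),1),"F",np.round(o["ft_force"],1),"w",round(o["width"],1),"gf",round(o["grasp_force"],1))
    return np.array(o["ee_pos"]),M
if __name__=="__main__":
    pose();c=cal("wrist");cv2.imwrite(f"pics/{sys.argv[1]}.png",optics.get_image("wrist"))
    np.savez("wcal.npz",K=c[0],p=c[1],M=c[2])
    for l in("knob_grip","platform"):
        for x in spotter.regions_of("wrist",l)[:1]:
            r=cv2.minAreaRect(np.argwhere(x["region"])[:,::-1].astype(np.float32));print(l,round(x["conf"],2),x["point"],np.round(cv2.boxPoints(r)).tolist())
E
python3 look.py w1
```

```text
t 4.08 tcp [598.2 -29.5 222.7] yaw 147.4 F [0.4 0.2 0.1] w 0.5 gf 0.0
knob_grip 0.64 [324.9, 237.7] [[280.0, 239.0], [303.0, 192.0], [379.0, 228.0], [356.0, 275.0]]
platform 0.83 [320.4, 204.0] [[195.0, 125.0], [454.0, 125.0], [454.0, 315.0], [195.0, 315.0]]
```

View pics/w1.png

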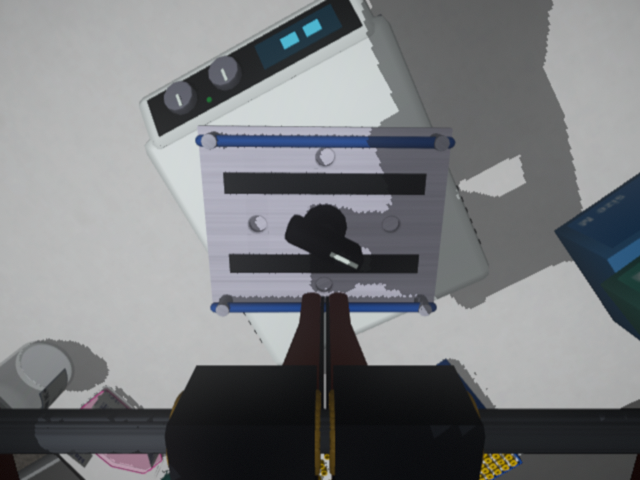

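The wrist view shows the platform long edges horizontal (bars at rows 141 and 307), the shaker turned about 27° to it, and the knob bar running from about (290,228) to (360,262).

Run:
```python
from h import *
d=np.load("wcal.npz");c=(d["K"],d["p"],d["M"])
ang=lambda a:np.degrees(np.arctan2(*(a[1]-a[0])[[1,0]])).round(1)
def L(n,uv,z): a=unproj("wrist",uv,z,c);print(n,a.round(1).tolist(),ang(a))
L("front bar",[[208,141],[442,142]],103); L("back bar",[[222,308],[425,306]],100)
L("panel lower edge",[[155,140],[373,25]],54); L("box side",[[385,15],[487,265]],54)
L("holes",[[258,224],[391,224]],84);L("holes2",[[325,157],[323,285]],84)
L("knob",[[291.5,215.5],[367.5,251.5]],140)
# knob bar model check: project for angles
im=cv2.imread("pics/w1.png")
for n,z in(("plate edge front",86),):
    print(unproj("wrist",[[199,128],[453,128]],z,c).round(1))
```

```text
front bar [[505.2, -57.7, 103.0], [586.1, 67.6, 103.0]] 57.2
back bar [[605.0, -121.7, 100.0], [682.9, 3.3, 100.0]] 58.1
panel lower edge [[479.3, -103.5, 54.0], [500.1, 73.5, 54.0]] 83.3
box side [[499.2, 83.7, 54.0], [702.8, 61.6, 54.0]] -6.2
holes [[569.7, -67.7, 84.0], [621.3, 13.1, 84.0]] 57.4
holes2 [[555.6, -1.4, 84.0], [635.0, -53.9, 84.0]] -33.5
knob [[568.4, -32.8, 140.0], [611.2, -6.8, 140.0]] 31.2
[[493.8 -62.1  86. ]
 [585.4  81.3  86. ]]
```

Call:
move_arm([
  [3, -2.3, 0, 0, 0],
  [3, -2.35, 0, 0, 0],
  [3, -2.3, 0, 0, 0],
  [0, 0, 4, 0, 0],
  [0, 0, 4, 0, 0],
  [0, 0, 3, 0, 0],
  [0, 0, 2, 0, 0],
  [0, 0, 2.05, 0, 0],
  [0, 0, 0, 0, 0],
])

```text
t: 5.35
ee_pos: [484.0, -39.7, 71.1]
orientation: [-0.881, -3.013, 0.001]
ft_force: [0.3, -0.1, -0.9]
width: 0.5
grasp_force: 0.0
```

```bash
python3 look.py w2;python3 -c "
import cv2
from workcell import optics
cv2.imwrite('pics/s2.png',cv2.resize(optics.get_image('side')[170:370,200:440],(720,600)))"
```

```text
t 5.35 tcp [484.  -39.7  71.1] yaw 147.4 F [ 0.3 -0.1 -0.9] w 0.5 gf 0.0
platform 0.84 [552.0, 398.9] [[318.0, 372.0], [639.0, 372.0], [639.0, 479.0], [318.0, 479.0]]
```

View pics/w2.png

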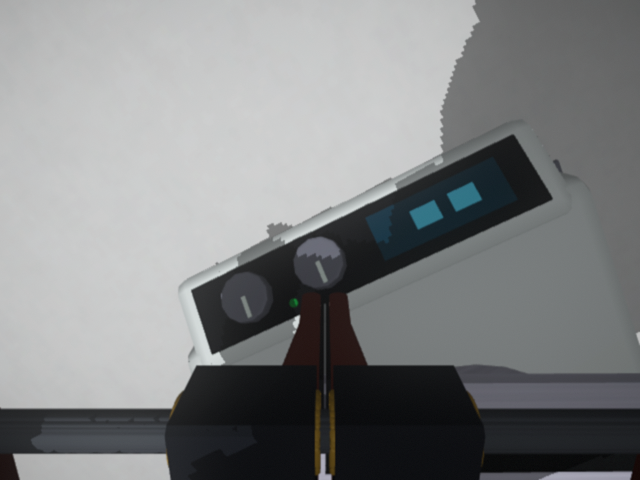

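The shut fingers stand just in front of the plate edge (edge at row ~375), clear of the panel knobs. I'll push along an arc about the spindle.

Call:
move_arm([
  [-0.4, 0, 0, 0, 0],
  [-0.3, 0, 0, 0, 0],
  [-0.24, -0.27, 0, -2, 0],
  [-0.24, -0.27, 0, -2, 0],
  [-0.24, -0.27, 0, -2, 0],
  [-0.24, -0.27, 0, -2, 0],
  [-0.24, -0.27, 0, -2, 0],
  [-0.24, -0.27, 0, -2, 0],
  [-0.24, -0.27, 0, -2, 0],
  [0, 0, 0, 0, 0],
])

```text
t: 6.8
ee_pos: [497.7, -68.2, 72.4]
orientation: [0.506, 3.1, -0.0]
ft_force: [-0.1, -0.5, -0.6]
width: 0.4
grasp_force: 0.0
```

```bash
cat > ang.py <<'E'
from h import *
from look import pose
# long-bar direction from the blue pixels in the top picture, inside the platform region
def blue(n="top",tag=None):
    im=optics.get_image(n)
    if tag: cv2.imwrite(f"pics/{tag}.png",cv2.resize(im[170:300,270:410],(700,650))[:600])
    h=cv2.cvtColor(im,cv2.COLOR_BGR2HSV);m=((h[...,0]>100)&(h[...,0]<125)&(h[...,1]>120)&(h[...,2]>60)).astype(np.uint8)
    X=None;k,l,s,_=cv2.connectedComponentsWithStats(m,connectivity=8)
    for i in range(1,k):
        if s[i,4]<25: continue
        uv=np.argwhere(l==i)[:,::-1];w=unproj(n,uv,100)
        if np.hypot(*(w.mean(0)[:2]-[595,-27]))>90: continue
        vx,vy,x,y=cv2.fitLine(w[:,:2].astype(np.float32),cv2.DIST_HUBER,0,.01,.01).ravel()
        print("bar",s[i,4],np.round([x,y],1),"angle",round(np.degrees(np.arctan2(vy,vx))%180,1))
if __name__=="__main__":
    import sys
    pose();blue(tag=sys.argv[1] if len(sys.argv)>1 else None)
    r=spotter.regions_of("top","platform")[0]
    q=cv2.minAreaRect(np.argwhere(r["region"])[:,::-1].astype(np.float32));print(q)
E
python3 ang.py
```

```text
t 6.8 tcp [497.7 -68.2  72.4] yaw 161.5 F [-0.1 -0.5 -0.6] w 0.4 gf 0.0
bar 108 [650.9 -50.1] angle 70.5
bar 36 [555.3  33.9] angle 71.2
((341.37689208984375, 229.4789276123047), (66.89501190185547, 52.8096923828125), 19.179006576538086)
```

Call:
move_arm([
  [-0.24, -0.27, 0, -2, 0],
  [-0.24, -0.27, 0, -2, 0],
  [-0.24, -0.27, 0, -2, 0],
  [-0.24, -0.27, 0, -2, 0],
  [-0.18, -0.2, 0, -1.5, 0],
  [0, 0, 0, 0, 0],
])

```text
t: 7.65
ee_pos: [505.3, -83.2, 72.2]
orientation: [0.247, 3.132, -0.0]
ft_force: [-0.4, 0.9, -0.4]
width: 0.3
grasp_force: 0.0
```

```bash
python3 ang.py
```

```text
t 7.65 tcp [505.3 -83.2  72.2] yaw 171.0 F [-0.4  0.9 -0.4] w 0.3 gf 0.0
bar 97 [654.4 -39.7] angle 79.7
bar 39 [545.7  25.9] angle 79.4
((340.89996337890625, 229.3000030517578), (67.52229309082031, 51.841590881347656), 8.426968574523926)
```

Call:
move_arm([
  [-0.09, -0.1, 0, -0.75, 0],
  [-0.09, -0.1, 0, -0.75, 0],
  [-0.09, -0.1, 0, -0.75, 0],
  [0, 0, 0, 0, 0],
])

```text
t: 8.25
ee_pos: [507.5, -86.6, 72.2]
orientation: [0.184, 3.136, -0.0]
ft_force: [0.8, 0.3, 0.4]
width: 0.5
grasp_force: 0.0
```

```bash
python3 ang.py
```

```text
t 8.25 tcp [507.5 -86.6  72.2] yaw 173.3 F [0.8 0.3 0.4] w 0.5 gf 0.0
bar 109 [652.9 -37. ] angle 82.9
bar 34 [540.2  23. ] angle 82.6
((341.3065490722656, 230.3430633544922), (68.08672332763672, 52.03935241699219), 6.581944942474365)
```

Call:
move_arm([
  [-0.06, -0.07, 0, -0.5, 0],
  [0, 0, 0, 0, 0],
])

```text
t: 8.6
ee_pos: [508.0, -87.3, 72.2]
orientation: [0.171, 3.137, -0.0]
ft_force: [-0.2, 0.0, -0.0]
width: 0.5
grasp_force: 0.1
```

Call:
move_arm([
  [-0.06, -0.07, 0, -0.5, 0],
  [0, 0, 0, 0, 0],
])

```text
t: 8.85
ee_pos: [508.5, -88.1, 72.2]
orientation: [0.157, 3.138, -0.0]
ft_force: [0.4, -0.5, 0.1]
width: 0.5
grasp_force: 0.1
```

```bash
python3 ang.py; python3 -c "
import cv2
from workcell import optics
cv2.imwrite('pics/s3.png',cv2.resize(optics.get_image('side')[210:330,240:400],(800,600),interpolation=cv2.INTER_CUBIC))"
```

```text
t 8.85 tcp [508.5 -88.1  72.2] yaw 174.3 F [ 0.4 -0.5  0.1] w 0.5 gf 0.1
bar 108 [653.  -37.6] angle 83.4
bar 36 [539.4  18.5] angle 82.8
((341.1768493652344, 230.40853881835938), (66.03807067871094, 52.01325607299805), 6.340190887451172)
```

View pics/s3.png

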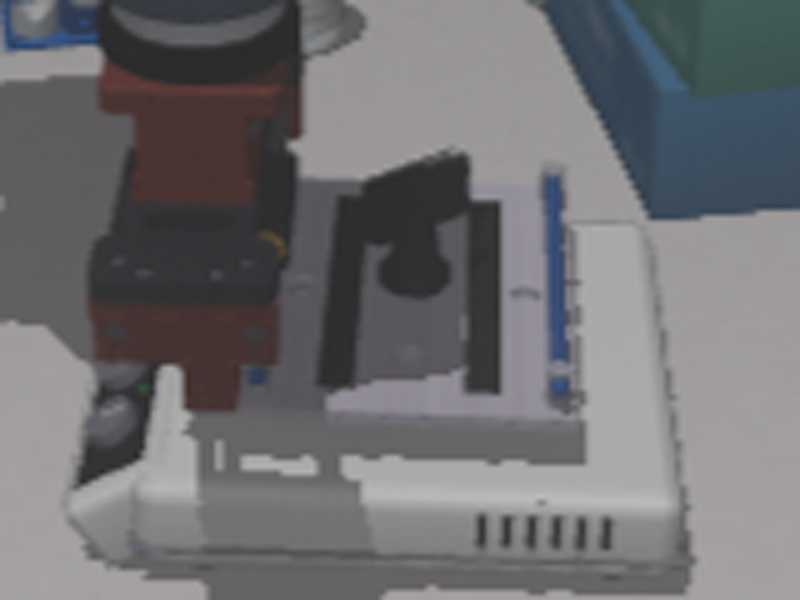

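Call:
move_arm([
  [-0.06, -0.07, 0, -0.5, 0],
  [0, 0, 0, 0, 0],
])

```text
t: 9.25
ee_pos: [509.1, -88.8, 72.2]
orientation: [0.143, 3.138, -0.0]
ft_force: [0.6, 0.6, -1.0]
width: 0.4
grasp_force: 0.1
```

Call:
move_arm([
  [-0.06, -0.07, 0, -0.5, 0],
  [0, 0, 0, 0, 0],
])

```text
t: 9.5
ee_pos: [509.6, -89.6, 72.2]
orientation: [0.13, 3.139, -0.0]
ft_force: [-0.6, -0.4, -0.7]
width: 0.3
grasp_force: 0.1
```

```bash
python3 ang.py
```

```text
t 9.5 tcp [509.6 -89.6  72.2] yaw 175.3 F [-0.6 -0.4 -0.7] w 0.3 gf 0.1
bar 110 [653.3 -36.7] angle 84.2
bar 39 [539.2  21. ] angle 84.5
((341.3052673339844, 230.3160400390625), (67.68866729736328, 52.23847198486328), 5.079607963562012)
```

Call:
move_arm([
  [-0.06, -0.07, 0, -0.5, 0],
  [0, 0, 0, 0, 0],
])

```text
t: 9.85
ee_pos: [510.1, -90.3, 72.2]
orientation: [-0.116, -3.139, -0.0]
ft_force: [-1.5, -0.7, -0.7]
width: 0.3
grasp_force: 0.1
```

```bash
python3 ang.py
```

```text
t 9.85 tcp [510.1 -90.3  72.2] yaw 175.8 F [-1.5 -0.7 -0.7] w 0.3 gf 0.1
bar 109 [653.5 -35.6] angle 84.5
bar 38 [539.   20.6] angle 84.5
((341.1597900390625, 230.24179077148438), (65.91002655029297, 52.05805587768555), 5.19442892074585)
```

Call:
move_arm([
  [-0.06, -0.07, 0, -0.5, 0],
  [0, 0, 0, 0, 0],
])

```text
t: 10.2
ee_pos: [510.6, -91.0, 72.1]
orientation: [-0.102, -3.14, 0.0]
ft_force: [-0.8, 0.4, -0.4]
width: 0.5
grasp_force: 0.2
```

Call:
move_arm([
  [-0.06, -0.07, 0, -0.5, 0],
  [0, 0, 0, 0, 0],
])

```text
t: 10.45
ee_pos: [511.2, -91.8, 72.2]
orientation: [0.089, 3.14, -0.0]
ft_force: [-0.7, 0.7, -0.1]
width: 0.2
grasp_force: 0.2
```

```bash
python3 ang.py
```

```text
t 10.45 tcp [511.2 -91.8  72.2] yaw 176.8 F [-0.7  0.7 -0.1] w 0.2 gf 0.2
bar 110 [653.9 -33.8] angle 85.3
bar 42 [538.5  20.9] angle 85.5
((340.8899230957031, 230.4031524658203), (65.75883483886719, 51.840797424316406), 4.4846062660217285)
```

Call:
move_arm([
  [1, 0, 0, 0, 0],
  [1, 0, -1, 0, 0],
  [0, 0, -5, 0, 0],
  [0, 0, -5, 0, 0],
  [0, 0, -4, 0, 0],
  [-5, 3.5, 0, 0, 0],
  [-5, 3.5, 0, 0, 0],
  [0, 0, 0, 0, 0],
])

```text
t: 11.55
ee_pos: [597.3, -24.5, 222.9]
orientation: [0.085, 3.138, 0.0]
ft_force: [-1.4, 0.9, 0.1]
width: 0.3
grasp_force: 0.0
```

```bash
python3 look.py w3; python3 ang.py
```

```text
t 11.55 tcp [597.3 -24.5 222.9] yaw 176.9 F [-1.4  0.9  0.1] w 0.3 gf 0.0
knob_grip 0.57 [322.5, 236.1] [[282.0, 218.0], [321.0, 191.0], [370.0, 262.0], [331.0, 289.0]]
platform 0.63 [314.7, 205.2] [[190.0, 314.0], [194.0, 124.0], [448.0, 129.0], [445.0, 319.0]]
t 11.7 tcp [593.5 -26.5 222.1] yaw 176.8 F [-0.2 -0.7 -1. ] w 0.4 gf 0.0
((344.0118103027344, 207.956787109375), (48.14080047607422, 7.04181432723999), 1.2453643083572388)
```

View pics/w3.png

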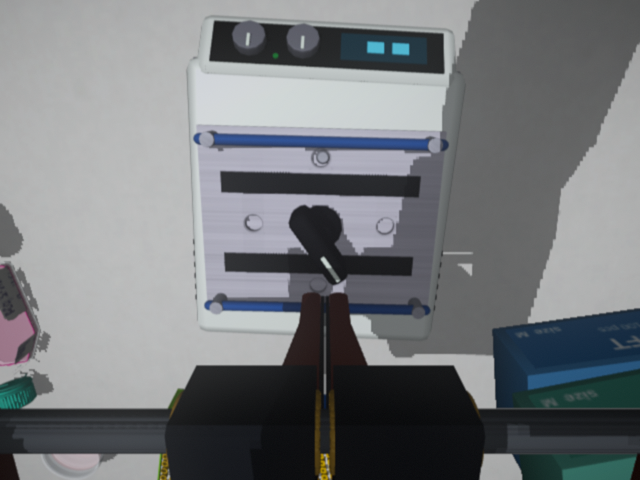

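The wrist view now shows the platform nearly parallel to the box, and the front hole at (320,158) has a ring inside it. I'll measure this with the arm settled.

Run:
```python
from h import *
from look import pose
pose();c=cal("wrist");im=optics.get_image("wrist");cv2.imwrite("pics/w4.png",im);np.savez("wcal.npz",K=c[0],p=c[1],M=c[2])
v=np.hstack([cv2.resize(im[135:180,290:350],(800,600),interpolation=cv2.INTER_CUBIC)[:, :400*2]])
a=cv2.resize(im[0:160,180:470],(800,441),interpolation=cv2.INTER_CUBIC);b=cv2.resize(im[140:175,300:340],(182,159),interpolation=cv2.INTER_CUBIC);b2=cv2.resize(im[205:240,368:408],(182,159),interpolation=cv2.INTER_CUBIC)
o=np.zeros((600,800,3),np.uint8);o[:441]=a;o[441:,:182]=b;o[441:,200:382]=b2;cv2.imwrite("pics/z4.png",o)
for n,ch in(("bar",None),):
    h=cv2.cvtColor(im,cv2.COLOR_BGR2HSV);m=((h[...,0]>100)&(h[...,0]<125)&(h[...,1]>120)).astype(np.uint8);m[:, :190]=0;m[:,460:]=0
    k,l,s,_=cv2.connectedComponentsWithStats(m)
    for i in range(1,k):
        if s[i,4]<300:continue
        w=unproj("wrist",np.argwhere(l==i)[:,::-1],98,c);q=cv2.fitLine(w[:,:2].astype(np.float32),cv2.DIST_HUBER,0,.01,.01).ravel();print("bar",s[i].tolist(),np.degrees(np.arctan2(q[1],q[0])).round(2)%180,q[2:])
g=cv2.cvtColor(im,cv2.COLOR_BGR2GRAY)
for x in cv2.createLineSegmentDetector().detect(g)[0][:,0]:
    L=np.hypot(x[2]-x[0],x[3]-x[1])
    if L>60 and x[1]<345 and 180<x[0]<470:
        w=unproj("wrist",x.reshape(2,2),54 if x[1]<115 or x[1]>320 else 90,c);d=w[1]-w[0];print(x.round(1),np.degrees(np.arctan2(d[1],d[0])).round(2)%180)
```

```text
t 11.8 tcp [593.6 -27.  222.2] yaw 176.7 F [ 0.2 -0.3  0.6] w 0.2 gf 0.0
bar [219, 141, 214, 15, 2087] 85.43 [535.6746   -22.706713]
bar [227, 307, 73, 10, 601] 85.37 [650.21094 -74.58722]
bar [350, 310, 67, 10, 545] 86.35 [657.1289    12.524661]
[446.9  79.6 214.3  67.7] 83.99
[416.9 320.1 351.8 318.6] 85.21
[298.1 317.4 224.4 316.2] 85.6
[420.7 202.6 225.7 198.3] 85.4
[318.   32.5 444.3  39.2] 83.98
[224.3 177.  423.1 181.7] 85.36
[325.6 279.  229.4 277.2] 85.54
[308.1 153.3 208.1 153.9] 87.0
[228.1 257.9 310.6 259.7] 85.33
[322.7 319.4 322.7 396.9] 176.63
[221.9 139.8 426.9 144.5] 85.43
[431.9 156.8 309.4 155.5] 86.1
[196.8 171.8 201.7 324.4] 173.5
[233.1 303.1 298.2 305.2] 84.64
[345.7 260.5 415.6 261.9] 85.44
[414.4 281.  353.1 279.7] 85.36
[200.6 130.5 438.1 135.9] 85.45
[196.  244.4 189.1  76.8] 173.86
[203.1 332.2 290.7 336.2] 83.79
[443.1  92.2 208.1  80.3] 83.99
[210.6 303.2 201.3 153.1] 175.43
[255.6  23.2 454.5  33.9] 83.94
[288.1 340.1 205.6 336.5] 83.89
[438.1  35.6 314.4  29. ] 83.97
[194.4  70.6 196.3 170.7] 172.76
[447.4 159.3 438.  245.6] 175.25
```

View pics/z4.png

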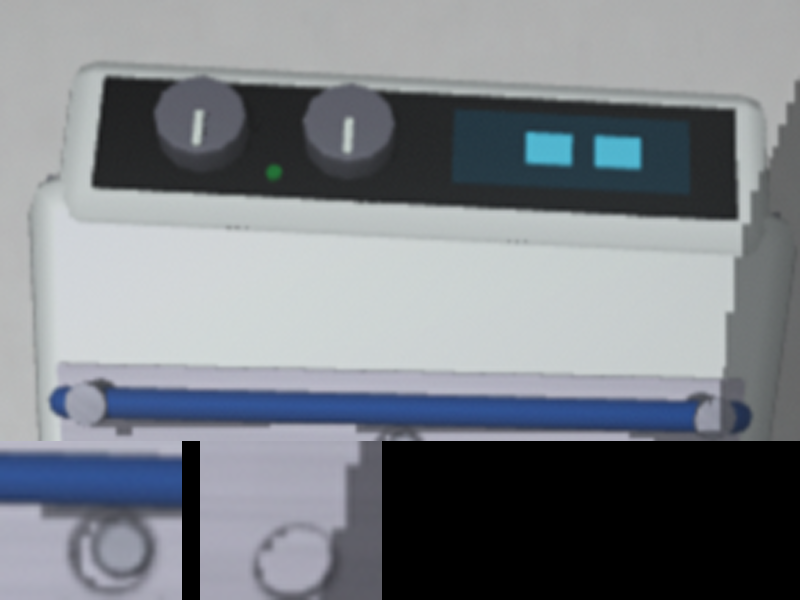

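The crop shows the pin standing in the front hole: the platform has dropped over it but lies 1.4° past square (bars 85.4°, shaker 84.0°). I'll nudge it back from the other end.

Call:
move_arm([
  [0, 0, 0, 2.7, 0],
  [4.35, 3.5, 0, 0, 0],
  [4.35, 3.5, 0, 0, 0],
  [0, 0, 4, 0, 0],
  [0, 0, 4, 0, 0],
  [0, 0, 4, 0, 0],
  [0, 0, 2, 0, 0],
  [0, 0, 1, 0, 0],
  [0, 0, 0, 0, 0],
  [-0.4, 0, 0, 0, 0],
])

```text
t: 13.1
ee_pos: [520.2, 51.7, 73.1]
orientation: [0.163, 3.136, 0.0]
ft_force: [0.1, -0.5, 0.3]
width: 0.5
grasp_force: 0.0
```

Call:
move_arm([
  [-0.2, 0, 0, 0, 0],
  [-0.1, 0, 0, 0, 0],
  [0, 0, 0, 0, 0],
])

```text
t: 13.48
ee_pos: [522.9, 51.5, 72.4]
orientation: [0.163, 3.137, 0.0]
ft_force: [0.2, -0.0, 0.0]
width: 0.7
grasp_force: 0.0
```

```bash
python3 ang.py
```

```text
t 13.47 tcp [522.9  51.5  72.4] yaw 174.1 F [ 0.2 -0.   0. ] w 0.7 gf 0.0
bar 112 [654.  -33.2] angle 85.1
bar 43 [531.5 -74.1] angle 88.5
((341.20172119140625, 230.67852783203125), (66.18819427490234, 52.934391021728516), 4.635463237762451)
```

Call:
move_arm([
  [-0.06, 0, 0, 0, 0],
  [0, 0, 0, 0, 0],
])

```text
t: 13.82
ee_pos: [523.2, 51.5, 72.1]
orientation: [-0.163, -3.137, -0.0]
ft_force: [-0.5, 0.4, 0.5]
width: 0.5
grasp_force: 0.1
```

```bash
python3 ang.py
```

```text
t 13.82 tcp [523.2  51.5  72.1] yaw 174.1 F [-0.5  0.4  0.5] w 0.5 gf 0.1
bar 110 [654. -33.] angle 85.1
bar 41 [531.9 -66.6] angle 84.8
((341.49334716796875, 230.59957885742188), (64.25735473632812, 51.55222702026367), 3.814074993133545)
```

Call:
move_arm([
  [-0.06, 0, 0, 0, 0],
  [0, 0, 0, 0, 0],
])

```text
t: 14.18
ee_pos: [523.8, 51.4, 72.1]
orientation: [-0.163, -3.137, -0.0]
ft_force: [-0.8, 0.5, -0.4]
width: 0.5
grasp_force: 0.2
```

```bash
python3 ang.py
```

```text
t 14.18 tcp [523.8  51.4  72.1] yaw 174.1 F [-0.8  0.5 -0.4] w 0.5 gf 0.2
bar 110 [654.  -35.5] angle 85.0
bar 42 [531.8 -66.3] angle 84.9
((341.94183349609375, 230.69483947753906), (66.45965576171875, 54.13975524902344), 3.2397000789642334)
```

Call:
move_arm([
  [-0.06, 0, 0, 0, 0],
  [-0.05, 0, 0, 0, 0],
  [0, 0, 0, 0, 0],
])

```text
t: 14.65
ee_pos: [524.9, 51.3, 72.1]
orientation: [-0.163, -3.137, -0.0]
ft_force: [-0.6, 0.7, 1.0]
width: 0.2
grasp_force: 0.4
```

```bash
python3 ang.py
```

```text
t 14.65 tcp [524.9  51.3  72.1] yaw 174.1 F [-0.6  0.7  1. ] w 0.2 gf 0.4
bar 110 [654.2 -33.8] angle 84.4
bar 42 [531.3 -66.9] angle 83.4
((341.6644592285156, 230.24984741210938), (64.95578002929688, 52.2846794128418), 4.513988018035889)
```

Call:
move_arm([
  [-0.04, 0, 0, 0, 0],
  [0, 0, 0, 0, 0],
  [1, 0, 0, 0, 0],
  [1, 0, -1, 0, 0],
  [0, 0, -5, 0, 0],
  [0, 0, -5, 0, 0],
  [0, 0, -4, 0, 0],
  [-4.8, -3.5, 0, 0, 0],
  [-4.8, -3.5, 0, 0, 0],
  [0, 0, 0, 0, 0],
])

```text
t: 16.0
ee_pos: [595.7, -28.6, 223.0]
orientation: [0.167, 3.135, -0.001]
ft_force: [0.5, 0.7, 0.0]
width: 0.7
grasp_force: 0.0
```

Call:
move_arm([
  [0, 0, 0, 0, 0],
  [0, 0, 0, 0, 0],
])

```text
t: 16.25
ee_pos: [592.5, -25.4, 222.2]
orientation: [-0.161, -3.137, -0.0]
ft_force: [-0.1, 1.0, 0.3]
width: 0.3
grasp_force: 0.0
```

```bash
cat > wm.py <<'E'
from h import *
from look import pose
import sys
pose();c=cal("wrist");im=optics.get_image("wrist");cv2.imwrite(f"pics/{sys.argv[1]}.png",im);np.savez("wcal.npz",K=c[0],p=c[1],M=c[2])
g=cv2.cvtColor(im,cv2.COLOR_BGR2GRAY)
for x in cv2.createLineSegmentDetector().detect(g)[0][:,0]:
    if np.hypot(x[2]-x[0],x[3]-x[1])>60 and x[1]<345 and 180<x[0]<470:
        w=unproj("wrist",x.reshape(2,2),54 if x[1]<115 or x[1]>320 else 90,c);d=w[1]-w[0];a=np.degrees(np.arctan2(d[1],d[0])).round(2)%180
        if 78<a<92:print("shaker" if x[1]<115 or x[1]>320 else "plat",x.round(0),a)
r=spotter.regions_of("wrist","knob_grip")
for x in r[:1]:
    m=x["region"];uv=np.argwhere(m)[:,::-1]
    print("knob",x["conf"],x["point"],len(uv),cv2.boxPoints(cv2.minAreaRect(uv.astype(np.float32))).round(1).tolist());np.save("knob.npy",m)
E
python3 wm.py w5
```

```text
t 16.25 tcp [592.5 -25.4 222.2] yaw 174.1 F [-0.1  1.   0.3] w 0.3 gf 0.0
shaker [416. 321. 352. 320.] 83.55
shaker [437.  76. 204.  75.] 83.96
shaker [297. 320. 223. 320.] 84.2
plat [418. 203. 224. 203.] 83.85
shaker [209.  35. 434.  35.] 83.93
plat [221. 181. 419. 182.] 83.84
plat [227. 262. 308. 262.] 83.6
plat [324. 281. 229. 281.] 84.0
plat [218. 145. 423. 145.] 83.91
plat [431. 157. 353. 158.] 85.16
plat [233. 307. 298. 308.] 82.73
plat [346. 262. 414. 263.] 83.79
plat [412. 282. 352. 281.] 83.84
plat [198. 136. 434. 136.] 83.89
shaker [438.  89. 204.  88.] 83.84
shaker [208. 338. 289. 339.] 83.62
shaker [201.  29. 419.  29.] 84.07
shaker [438.  32. 302.  32.] 84.09
shaker [287. 343. 209. 342.] 83.75
knob 0.6 [326.2, 243.3] 2866 [[283.1000061035156, 228.0], [320.1000061035156, 198.6999969482422], [373.79998779296875, 266.29998779296875], [336.79998779296875, 295.70001220703125]]
```

Run:
```python
from h import *
from scipy.optimize import minimize
d=np.load("wcal.npz");c=(d["K"],d["p"],d["M"]);im=cv2.imread("pics/w5.png");m=np.load("knob.npy")
def model(v):
    x,y,a=v;a=np.radians(a);o=np.zeros((480,640),np.uint8)
    B=np.array([[i*25,j*6.5,z] for i in(-1,1) for j in(-1,1) for z in(114,144)])
    Rm=np.array([[np.cos(a),-np.sin(a)],[np.sin(a),np.cos(a)]]);B[:,:2]=B[:,:2]@Rm.T+[x,y]
    t=np.linspace(0,6.28,24)
    C=lambda r,z0,z1:np.array([[x+r*np.cos(q),y+r*np.sin(q),z] for q in t for z in(z0,z1)])
    for P in(B,C(9,96,114),C(16,88,96)):
        cv2.fillConvexPoly(o,cv2.convexHull((proj("wrist",P,c)*16).astype(np.int32)),1,shift=4)
    return o>0
f=lambda v:-(model(v)&m).sum()/(model(v)|m).sum()
best=min((minimize(f,[595,-27,a],method="Nelder-Mead",options=dict(initial_simplex=[[595,-27,a],[599,-27,a],[595,-23,a],[595,-27,a+6]])) for a in(15,25,35)),key=lambda r:r.fun);print(best.x,best.fun)
e=im.copy();e[(cv2.Canny(model(best.x).astype(np.uint8)*255,50,100)>0)]=(0,255,0)
cv2.imwrite("pics/k5.png",cv2.resize(e[180:310,260:400],(646,600),interpolation=cv2.INTER_CUBIC))
```

```text
[595.1750268  -27.57010694  26.2745977 ] -0.8741579914268218
```

View pics/k5.png

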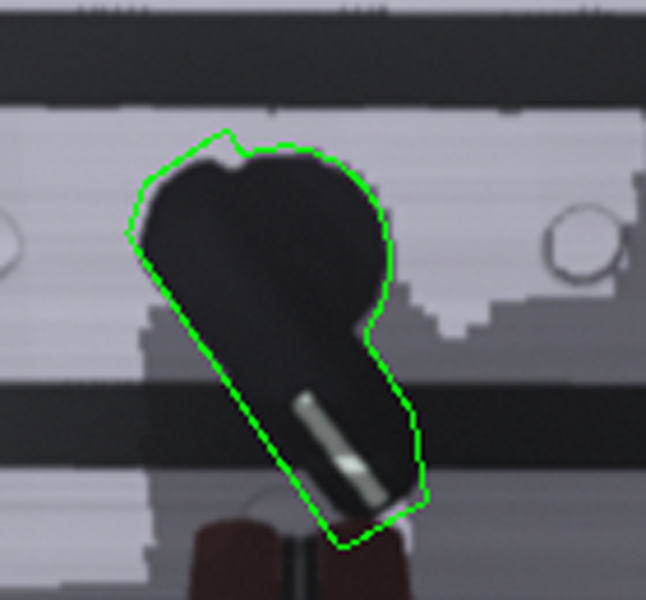

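The model fit (green outline) matches the knob well: bar at 26°, centre (595.2, −27.6). The platform is square with the shaker at 83.9° for both, so I'll grip the knob.

Call:
move_arm([
  [0, 0, 0, -8, 50],
  [0, 0, 0, -8, 50],
  [0, 0, 0, -8, 50],
  [0, 0, 0, -8, 50],
  [-0.14, -0.32, 0, 0, 50],
  [0, 0, 4, 0, 50],
  [0, 0, 3, 0, 50],
  [0, 0, 0, 0, 50],
  [0, 0, 0, 0, 50],
])

```text
t: 17.48
ee_pos: [597.1, -28.5, 153.2]
orientation: [-0.706, 3.06, -0.001]
ft_force: [1.4, 0.7, 0.8]
width: 43.8
grasp_force: 0.0
```

```bash
python3 -c "
from look import pose
pose()"
```

```text
t 17.48 tcp [597.1 -28.5 153.2] yaw -154.0 F [1.4 0.7 0.8] w 43.8 gf 0.0
```

Call:
move_arm([
  [0, 0, 0, 0, 50],
  [0.1, 0.1, 2, 0, 50],
  [0, 0, 1.6, 0, 50],
  [0, 0, 0, 0, 50],
  [0, 0, 0, 0, 50],
])

```text
t: 18.1
ee_pos: [595.4, -28.1, 116.6]
orientation: [-0.708, 3.06, -0.0]
ft_force: [-0.3, -0.5, 0.2]
width: 43.7
grasp_force: 0.0
```

Aligned within 1 mm, so I'll close.

Call:
move_arm([
  [0, 0, 0, 0, 0],
  [0, 0, 0, 0, 0],
  [0, 0, 0, 0, 0],
  [0, 0, 0, 0, 0],
  [0, 0, 0, 0, 0],
  [0, 0, 0, 0, 0],
])

```text
t: 18.85
ee_pos: [594.9, -28.3, 116.1]
orientation: [0.708, -3.06, 0.0]
ft_force: [0.5, -2.2, -1.0]
width: 13.0
grasp_force: 29.9
```

Call:
move_arm([
  [0, 0, 0.04, 6, 0],
  [0, 0, 0.06, 8, 0],
  [0, 0, 0.06, 8, 0],
  [0, 0, 0.06, 8, 0],
  [0, 0, 0.06, 8, 0],
  [0, 0, 0.06, 8, 0],
  [0, 0, 0.06, 8, 0],
  [0, 0, 0.06, 8, 0],
  [0, 0, 0.06, 8, 0],
  [0, 0, 0, 0, 0],
])

```text
t: 20.1
ee_pos: [595.0, -27.6, 110.7]
orientation: [-1.174, -2.914, -0.001]
ft_force: [0.9, 0.6, -3.0]
width: 12.8
grasp_force: 29.9
```

```bash
python3 -c "
from look import *
pose();print(get_obs()['moment'])"
```

```text
t 20.1 tcp [595.  -27.6 110.7] yaw 136.1 F [ 0.9  0.6 -3. ] w 12.8 gf 29.9
[ 0.14303816 -0.36714683 -0.05660398]
```

Turned 70°, about 10° to go to the stop. I'll creep in and watch the moment.

Call:
move_arm([
  [0, 0, 0.04, 5, 0],
  [0, 0, 0.03, 4, 0],
  [0, 0, 0.01, 2, 0],
  [0, 0, 0, 1, 0],
  [0, 0, 0, 0, 0],
  [0, 0, 0, 0, 0],
])

```text
t: 20.85
ee_pos: [595.6, -28.1, 110.7]
orientation: [1.471, 2.775, 0.001]
ft_force: [0.0, 0.2, 5.2]
width: 15.1
grasp_force: 32.9
```

```bash
python3 -c "
from look import *
pose();print(get_obs()['moment'])"
```

```text
t 20.85 tcp [595.6 -28.1 110.7] yaw 124.1 F [0.  0.2 5.2] w 15.1 gf 32.9
[-0.02367158 -0.15089481  0.85424915]
```

The moment has jumped to 0.85 N m and the fingers have spread, so the knob is at its stop. I'll release and lift away.

Call:
move_arm([
  [0, 0, 0, 0, 50],
  [0, 0, 0, 0, 50],
  [0, 0, 0, 0, 50],
  [0, 0, 0, 0, 50],
  [0, 0, -1, 0, 50],
  [0, 0, -4, 0, 50],
  [0, 0, -5, 0, 50],
  [0, 0, -2, 0, 50],
  [0, 0, 0, 0, 50],
  [0, 0, 0, 0, 50],
])

```text
t: 22.1
ee_pos: [594.4, -28.0, 229.4]
orientation: [-1.473, -2.774, 0.001]
ft_force: [0.3, -0.2, -0.2]
width: 43.7
grasp_force: 0.0
```

```bash
python3 wm.py w6
python3 - <<'E'
from h import *
from scipy.optimize import minimize_scalar
w=cv2.imread("pics/w6.png")
cv2.imwrite("pics/f6.png",w)
E
```

```text
t 22.1 tcp [594.4 -28.  229.4] yaw 124.1 F [ 0.3 -0.2 -0.2] w 43.7 gf 0.0
shaker [285.  34. 155. 210.] 84.01
plat [460. 214. 385. 292.] 83.81
plat [229. 264. 350. 119.] 83.8
plat [367. 133. 246. 276.] 83.9
shaker [184. 111. 257.   8.] 84.07
plat [376. 301. 324. 356.] 84.24
plat [429. 189. 306. 321.] 83.82
plat [191. 254. 333.  74.] 84.01
plat [310. 128. 260. 190.] 83.4
shaker [318. 343. 378. 283.] 82.47
plat [260. 190. 205. 257.] 83.79
plat [340. 256. 414. 174.] 83.92
plat [470. 249. 410. 309.] 84.0
shaker [295.  42. 161. 220.] 84.02
plat [408. 304. 463. 249.] 83.71
knob 0.95 [327.1, 233.8] 2275 [[297.6000061035156, 208.8000030517578], [337.6000061035156, 194.8000030517578], [364.8999938964844, 273.29998779296875], [324.8999938964844, 287.20001220703125]]
```

View pics/w6.png

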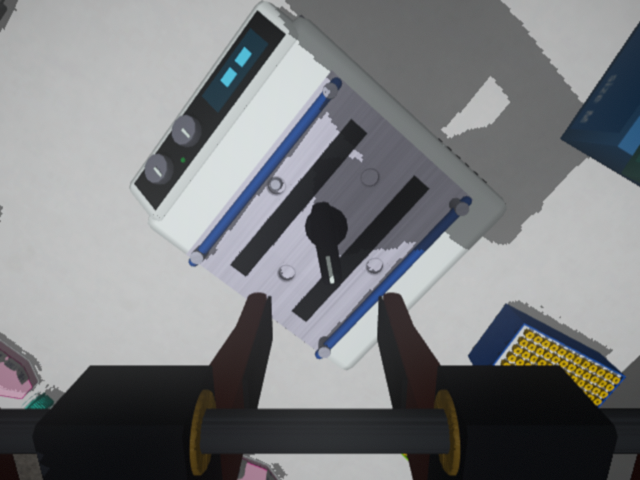

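Pin is still in its hole and the platform is square (83.9°). I'll check the knob angle with the same fit.

Run:
```python
from h import *
from scipy.optimize import minimize
d=np.load("wcal.npz");c=(d["K"],d["p"],d["M"]);im=cv2.imread("pics/w6.png");m=np.load("knob.npy")
def model(v,dz=0):
    x,y,a=v;a=np.radians(a);o=np.zeros((480,640),np.uint8)
    B=np.array([[i*25,j*6.5,z+dz] for i in(-1,1) for j in(-1,1) for z in(114,144)])
    Rm=np.array([[np.cos(a),-np.sin(a)],[np.sin(a),np.cos(a)]]);B[:,:2]=B[:,:2]@Rm.T+[x,y]
    t=np.linspace(0,6.28,24)
    C=lambda r,z0,z1:np.array([[x+r*np.cos(q),y+r*np.sin(q),z+dz] for q in t for z in(z0,z1)])
    for P in(B,C(9,96,114),C(16,88,96)):
        cv2.fillConvexPoly(o,cv2.convexHull((proj("wrist",P,c)*16).astype(np.int32)),1,shift=4)
    return o>0
for dz in(0,-6.2):
    f=lambda v:-(model(v,dz)&m).sum()/(model(v,dz)|m).sum()
    b=min((minimize(f,[595,-27,a],method="Nelder-Mead",options=dict(initial_simplex=[[595,-27,a],[599,-27,a],[595,-23,a],[595,-27,a+6]])) for a in(-60,-50,-40)),key=lambda r:r.fun);print(dz,b.x.round(1),b.fun)
    for a in (-58,-54,-50,-46,-42): print(a,round(f([595.2,-27.6,a]),3))
```

```text
0 [593.9 -24.3 -49.4] -0.8434718100890207
-58 -0.731
-54 -0.764
-50 -0.798
-46 -0.822
-42 -0.808
-6.2 [594.7 -25.8 -48.9] -0.8744705429341548
-58 -0.763
-54 -0.8
-50 -0.838
-46 -0.865
-42 -0.849
```

Fit gives −49°, which lags the tool because the fingers slewed on the bar at the stop. I'll regrip square and confirm it's really tight.

Call:
move_arm([
  [0, 0, 0, -7, 50],
  [0, 0, 4, 0, 50],
  [0, 0, 4, 0, 50],
  [0, 0, 2.5, 0, 50],
  [0, 0, 1.2, 0, 50],
  [0, 0, 0, 0, 50],
  [0, 0, 0, 0, 50],
])

```text
t: 23.08
ee_pos: [595.7, -28.1, 114.0]
orientation: [1.301, 2.858, 0.001]
ft_force: [-0.2, -0.7, 1.1]
width: 44.0
grasp_force: 0.0
```

Call:
move_arm([
  [0, 0, 0, 0, 0],
  [0, 0, 0, 0, 0],
  [0, 0, 0, 0, 0],
  [0, 0, 0, 0, 0],
  [0, 0, 0, 0, 0],
  [0, 0, 0, 0, 0],
])

```text
t: 23.82
ee_pos: [595.3, -28.0, 113.5]
orientation: [1.3, 2.859, 0.0]
ft_force: [-0.1, 1.3, 4.1]
width: 13.1
grasp_force: 29.9
```

```bash
python3 -c "
from look import *
pose();print(get_obs()['moment'])"
```

```text
t 23.82 tcp [595.3 -28.  113.5] yaw 131.1 F [-0.1  1.3  4.1] w 13.1 gf 29.9
[ 0.2597049  -0.17638425  0.44634295]
```

Call:
move_arm([
  [0, 0, 0, 2, 0],
  [0, 0, 0, 0, 0],
  [0, 0, 0, 0, 0],
])

```text
t: 24.2
ee_pos: [595.3, -28.0, 113.5]
orientation: [1.35, 2.836, 0.0]
ft_force: [0.8, 2.0, 6.3]
width: 13.4
grasp_force: 31.1
```

```bash
python3 -c "
from look import *
pose();print(get_obs()['moment'])"
```

```text
t 24.2 tcp [595.3 -28.  113.5] yaw 129.1 F [0.8 2.  6.3] w 13.4 gf 31.1
[ 0.3598241  -0.1048258   0.68247374]
```

Call:
move_arm([
  [0, 0, 0, 3, 0],
  [0, 0, 0, 0, 0],
  [0, 0, 0, 0, 0],
])

```text
t: 24.58
ee_pos: [595.1, -27.8, 113.5]
orientation: [1.424, 2.8, 0.0]
ft_force: [-0.7, 3.6, 6.2]
width: 14.5
grasp_force: 32.3
```

```bash
python3 -c "
from look import *
pose();print(get_obs()['moment'])"
```

```text
t 24.57 tcp [595.1 -27.8 113.5] yaw 126.1 F [-0.7  3.6  6.2] w 14.5 gf 32.3
[ 0.50501396 -0.07364096  0.80204896]
```

The knob won't turn any further and the fingers spread again, so it's a hard stop. I'll release, lift and check.

Call:
move_arm([
  [0, 0, 0, 0, 50],
  [0, 0, 0, 0, 50],
  [0, 0, 0, 0, 50],
  [0, 0, 0, 0, 50],
  [0, 0, -1, 0, 50],
  [0, 0, -4, 0, 50],
  [0, 0, -5, 0, 50],
  [0, 0, -1.5, 0, 50],
  [0, 0, 0, 0, 50],
  [0, 0, 0, 0, 50],
])

```text
t: 25.82
ee_pos: [594.0, -28.0, 226.6]
orientation: [-1.424, -2.798, 0.002]
ft_force: [0.6, 0.1, -0.6]
width: 43.9
grasp_force: 0.0
```

```bash
python3 wm.py w7 && python3 -c "
from workcell import close_job
print(close_job())"
```

```text
t 25.82 tcp [594.  -28.  226.6] yaw 126.1 F [ 0.6  0.1 -0.6] w 43.9 gf 0.0
shaker [292.  32. 155. 205.] 84.01
plat [462. 221. 389. 291.] 83.77
plat [228. 263. 355. 120.] 83.78
plat [371. 136. 243. 276.] 83.91
shaker [186. 108. 266.   3.] 84.1
plat [431. 194. 303. 322.] 83.76
plat [376. 304. 325. 353.] 83.9
plat [189. 251. 332.  84.] 83.81
plat [247. 206. 203. 256.] 83.65
shaker [339. 323. 431. 234.] 83.41
plat [339. 258. 417. 179.] 83.89
shaker [300.  43. 160. 215.] 84.01
plat [463. 262. 410. 311.] 83.92
plat [408. 307. 462. 256.] 83.88
knob 0.85 [328.9, 234.8] 2301 [[305.0, 203.0], [348.0, 203.0], [348.0, 286.0], [305.0, 286.0]]
the job is handed in; nothing more can be done
None
```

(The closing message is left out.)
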